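Stow and lock the breakfast board

ROBOT

A 6-joint arm with a two-finger parallel gripper is mounted at the origin on the work surface. World frame = base frame: x ahead of the robot, y to its left, z up, the work surface at z = 0. Lengths are in m, angles in rad, forces in N, time in s.
With the tool pointing down it reaches from about 0.35 to 0.775 m from the base axis. Payload 5.5 kg.
Tool frame: the origin (TCP) lies on the centre line of the jaws, within the pads' length; the fingertips stand 11 mm ahead of it and the grasp point (between the pads) lies 8 mm behind it; z points along the fingers, y is the line along which they close (so a half turn about z gives the same grasp; the last joint's range is limited). The gripper opens to 85 mm and grips with 20 to 120 N. Pads are 22 mm wide; open, the fingers measure 114 mm over their backs; the gripper's body (76 mm by 85 mm) begins 54 mm behind the grasp point. The pads swing forward as they close: fully open they stand 13 mm farther back than shut.
Start: joints at [-1.369, 0.313, 0.046, 1.304, 0, 1.431], TCP at [0.193, -0.542, 0.242] pointing down, gripper open.
Joint ranges: [-2.76, 2.76], [-0.86, 1.69], [-1.03, 1.26], [-2.2, 2.34], [-1.47, 1.5], [-3.14, 3.14]. Speed limits (rad/s): [2.57, 2.57, 3.14, 3.14, 3.14, 3.14].

INTERFACE

Orientations are given as a unit quaternion [w, x, y, z].
In Python, from workcell import env, viewer, order, models gives the robot as it stands.
- The arm moves only by the tool drive_tool, never from a script. Its argument "series" is a list that holds one entry, the list of rows, each a list of 6 numbers: the shift along the tool's x, y, z each as a share of 120 mm, from -1 to 1, then the turn, a rotation vector about the tool's x, y, z each as a share of 180 degrees, from -1 to 1. A call has 1 to 20 rows; each row shifts and turns the commanded pose from where the row before left it, along the tool's axes as they then stand; what a row does not reach is not made up. A row lasts 1/8 s, in which the tool goes at most 62.5 mm and 10.7 degrees, less where a joint would pass 70% of its speed; a pose out of reach is approached as far as the arm can. A call with a number of a shift or a turn outside -1 to 1 is refused whole. A call with a gripper value outside its range is refused whole. "jaw" is the opening, from -1 (shut) to 1 (fully open), set as the call begins (left out, the last holds). The fingers move at their own pace and stop on an object; "grip_force" is the grip in N (left out, the last holds). Time passes only in rows, so rows that do not move let the fingers close. It gives the time, the measured TCP pose, the force, the opening and the grip force at its end, in the units of the state.
- env.get_state(): the state, without advancing time (a new reading comes with each control period).
- viewer.read_camera(name): name is "scene" or "top" or "wrist"; returns the picture (480x640x3 uint8, red, green, blue); there is no depth.
- viewer.camera_info(name): a dict with "intrinsics" (3x3 intrinsics, pixels), "R" (3x3) and "t" (3): a world point X has camera coordinates R X + t; the wrist camera has in their place "T_tool_cam" (4x4, takes a point from camera to tool coordinates, whose origin is the TCP and whose axes are the flange's). Camera axes: x right, y down, z forward; pixel columns grow to the right and rows downward; lengths in m; the calibration is good to about 2 mm. The wrist camera is an equidistant fisheye: a pixel r from the principal point sees the ray r / f radians off the axis. A picture is of the moment at which its call begins: read the wrist's pose just before it. camera_info takes no time and is no camera call.
- order.hand_in(): hands the job in; it is judged then, once.
Trained networks look in the newest picture that a camera, given by its name, has taken for a name from the list of things; names that differ only in an ending like _2 or _b are one class to them, and where a whole thing is asked for, a point or a joint stands for the part that bears it (a point fixed in the world has none). Each returns a list of dicts, best first, with "score" (0 to 1); they miss things now and then, are a little off and sometimes report something else, mostly with a low value. They report only what shows in the picture. A call takes as long as a camera call. They do not tell look-alikes from the thing itself.
- models.silhouettes(label, camera): "region" (480x640 bool, what is visible of it) and "location" ([column, row] in pixels, amid what is visible of it).
The state is a dict: "clock": time; "joint_pos": joint angles; "qvel": joint speeds; "tau": joint torques, N m; "tcp_pos": TCP position; "orientation": TCP orientation; "wrist_force": force on the tool from outside, world axes, zero at the start; "ft_torque": the same for the moment, N m; "finger_gap": finger opening in m; "grip_force": force on a finger pad.
Only numpy, scipy, OpenCV 4.12 (cv2) and the standard library are available. Lean on these libraries where they do the work, as an engineer would, in place of code of your own. Each camera call takes 0.05 s, during which the arm holds its last target. There are 200 camera calls.

TASK

Put the small wooden board away in the breakfast stand: slide it flat over the table, narrow end first, into the slot under the shelf, until you feel it press firmly against the hidden stop inside, but do not ram it. Then slide the steel bolt by its upright pin all the way across the mouth, behind the board, so that it cannot slip out. Leave the mug, the tumbler, and the jam jar and salt cellar on the stand undisturbed.

Things in the scene. Friction and masses are not known exactly. Their poses are not given: they have to be found in the camera images.
- stand: Low wooden stand, fixed, with a flat slot at table level (the table is its floor). Origin on the table, mid-mouth, level with the cheeks' front ends; x points into the slot, z up, y towards the bolt's side. Slot 104 mm wide (inner faces y = +-52 mm), 20 mm high; mouth flared to +-60 mm over the first 20 mm. Cheeks 20 mm high, 16 mm thick, x = 0 to 218 mm.
- shelf_edge (a point): Middle of the front top edge of the stand's shelf: x = 50, y = 0, z = 36 mm in the stand's frame. The shelf covers x = 50 to 218 mm, z = 20 to 36 mm; before it the slot is open above for fingertips. A hidden stop under the shelf ends the slot at x = 173 to 202 mm: it differs each time and is not reported, so push until the resistance clearly rises, to about 10 N.
- bolt_guide (a point): Centre of the top of the bolt's fixed steel guide channel, before the mouth on the +y side: in the stand's frame x = -29 to -6 mm, y = 59 to 138 mm, 16 mm high. Nothing stands before the mouth on the -y side.
- board: Flat wooden board lying on the table, 180 x 100 x 14 mm, corners rounded 8 mm, 0.15 to 0.3 kg; too wide and flat to grasp: push it (1 to 3 N). Origin at the centre of its underside, x along the length, z up; both ends alike. Home, its trailing end is 7 mm before to 22 mm inside the cheeks' front ends (origin at x = 83 to 112 mm of the stand).
- bolt (a joint): Travel of the flat steel bolt (65 x 13 mm, 2 to 14 mm above the table), m: 0 drawn back, 0.050 at its end stop, shut. It moves along the stand's -y at x = -24 to -11 mm, just behind the board's trailing end when that is home; shut, it overlaps the board's end by 30 mm. Takes about 3 N, stays where left. The mouth is clear while it reads under 0.012.
- bolt_pin (a point): Top centre of the upright steel pin on the bolt, 11 mm in diameter, 36 mm tall, its top 49 mm above the table. The pin moves with the bolt; push it sideways, above the 16 mm high guide. In the stand's frame it is at x = -17.5 mm, y = 125 mm minus the bolt's travel.
- mug: Stoneware mug, 80 mm wide, 95 mm high, a bystander. Origin at the centre of its underside.
- tumbler: Drinking glass, 74 mm wide, 90 mm high, a bystander. Origin at the centre of its underside.
- jam_jar: Jam jar, 54 mm wide, 65 mm high, standing on the stand's shelf, a bystander. Origin at the centre of its underside.
- salt: Salt cellar, 40 mm wide, 60 mm high, standing on the stand's shelf, a bystander. Origin at the centre of its underside.
Not all that is in view belongs to the job. There is more than one size of the board; the job needs the largest.

How it is judged:
By the outcome, as a careful person would: the job done as asked, in the order asked, and still so for the second after the job is handed in, with the robot touching nothing.
It also fails if it takes over 72 s, if anything falls off the work surface, if the arm or the gripper's body presses on something with over 40 N, if the wrist force passes 120 N, or if a joint passes its speed limit or range.

## Working session

There is one attempt and no reset: what is moved stays moved. The work goes in short steps, Python scripts to look and compute and a tool call to move; the robot and the scene stay as the last step left them, time stands still between calls to the robot, and variables do not carry over. Pictures are saved under pics/ and viewed, at most 10 in all, crops included, and the job is handed in when it is done.

Besides the shell and the picture viewer there is one more tool, called after "Call:" as name(argument=value, ...) on one line, values as JSON. drive_tool: Moves the arm, as the interface text tells. Its arguments: {"type":"object","properties":{"series":{"type":"array"},"jaw":{"type":"number"},"grip_force":{"type":"number"}},"required":["series"]}

```bash
mkdir -p pics
cat > h.py <<'E'
import numpy as np, cv2
from workcell import env, viewer, order, models
def ray(cam,px):
    i=viewer.camera_info(cam);K=np.array(i["intrinsics"]);R=np.array(i["R"]);t=np.array(i["t"])
    d=R.T@np.linalg.solve(K,[px[0],px[1],1]);return -R.T@t,d
def onz(cam,px,z):
    c,d=ray(cam,px);return c+d*(z-c[2])/d[2]
def proj(cam,X):
    i=viewer.camera_info(cam);p=np.array(i["intrinsics"])@(np.array(i["R"])@np.array(X)+np.array(i["t"]));return p[:2]/p[2]
def tri(p1,p2,a="scene",b="top"):
    c1,d1=ray(a,p1);c2,d2=ray(b,p2);A=np.stack([d1,-d2],1);s=np.linalg.lstsq(A,c2-c1,rcond=None)[0]
    x,y=c1+d1*s[0],c2+d2*s[1];return (x+y)/2,np.linalg.norm(x-y)
E
python3 - <<'E'
from h import *
np.set_printoptions(precision=4,suppress=True)
for c in ("scene","top"):
    im=viewer.read_camera(c);cv2.imwrite(f"pics/{c}0.png",im[:,:,::-1])
    for l in ("board","stand","shelf_edge","bolt_guide","bolt_pin","bolt","mug","tumbler","jam_jar","salt"):
        try:
            for r in models.silhouettes(l,c)[:4]:
                m=r["region"].astype(np.uint8);q=cv2.minAreaRect(cv2.findNonZero(m))
                print(c,l,round(r["score"],2),np.round(r["location"]),m.sum(),np.round(cv2.boxPoints(q)).tolist())
        except Exception as e: print(l,e)
s=env.get_state();print(s["clock"],s["tcp_pos"],s["orientation"],s["wrist_force"])
E
```

```text
scene board 0.79 [324. 240.] 1687 [[286.0, 231.0], [310.0, 208.0], [355.0, 253.0], [331.0, 276.0]]
scene board 0.78 [275. 288.] 1387 [[247.0, 276.0], [274.0, 258.0], [302.0, 299.0], [274.0, 317.0]]
scene board 0.7 [354. 213.] 698 [[331.0, 207.0], [340.0, 192.0], [381.0, 215.0], [372.0, 231.0]]
scene stand 0.67 [391. 315.] 4364 [[330.0, 284.0], [397.0, 240.0], [451.0, 323.0], [385.0, 366.0]]
scene shelf_edge 0.95 [394. 315.] 4456 [[331.0, 284.0], [396.0, 240.0], [451.0, 323.0], [386.0, 366.0]]
scene shelf_edge 0.75 [396. 259.] 140 [[377.0, 261.0], [398.0, 242.0], [405.0, 251.0], [384.0, 270.0]]
scene bolt_guide 0.59 [391. 310.] 4432 [[330.0, 284.0], [395.0, 239.0], [452.0, 322.0], [386.0, 367.0]]
scene bolt_pin 0.35 [472. 336.] 2158 [[452.0, 365.0], [460.0, 305.0], [504.0, 311.0], [496.0, 371.0]]
scene bolt 0.49 [394. 260.] 117 [[376.0, 262.0], [398.0, 244.0], [404.0, 251.0], [382.0, 269.0]]
scene bolt 0.42 [383. 303.] 511 [[373.0, 285.0], [392.0, 285.0], [392.0, 316.0], [373.0, 316.0]]
scene mug 0.56 [279. 161.] 871 [[264.0, 145.0], [290.0, 144.0], [292.0, 181.0], [266.0, 182.0]]
sce
[... 1039 characters left out ...]
 267.0], [287.0, 291.0], [281.0, 291.0]]
top bolt 0.18 [236. 247.] 2968 [[193.0, 223.0], [285.0, 218.0], [290.0, 291.0], [198.0, 296.0]]
top mug 0.87 [492. 251.] 1020 [[470.0, 236.0], [516.0, 236.0], [516.0, 266.0], [470.0, 266.0]]
top tumbler 0.72 [167. 274.] 735 [[147.0, 258.0], [179.0, 258.0], [179.0, 285.0], [147.0, 285.0]]
top jam_jar 0.59 [218. 259.] 351 [[204.0, 248.0], [226.0, 248.0], [226.0, 267.0], [204.0, 267.0]]
top salt 0.59 [222. 230.] 159 [[213.0, 224.0], [227.0, 224.0], [227.0, 237.0], [213.0, 237.0]]
top salt 0.45 [487. 252.] 982 [[465.0, 259.0], [480.0, 228.0], [514.0, 244.0], [500.0, 275.0]]
1.1 [ 0.1928 -0.5418  0.2423] [0.0001 0.9854 0.1701 0.    ] [0.3259 0.4951 0.9605]
```

View pics/top0.png

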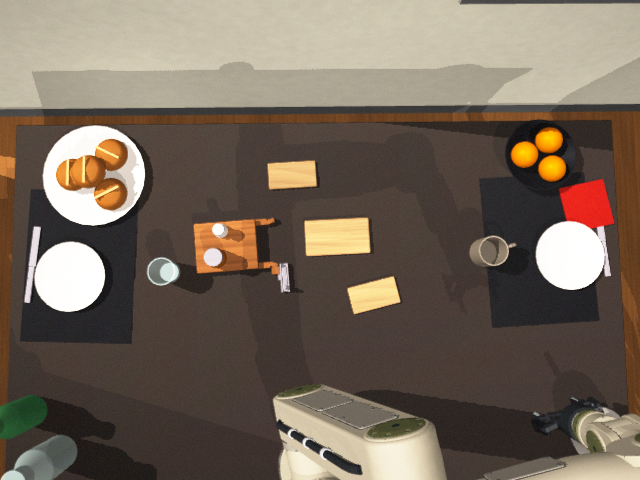

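View pics/scene0.png

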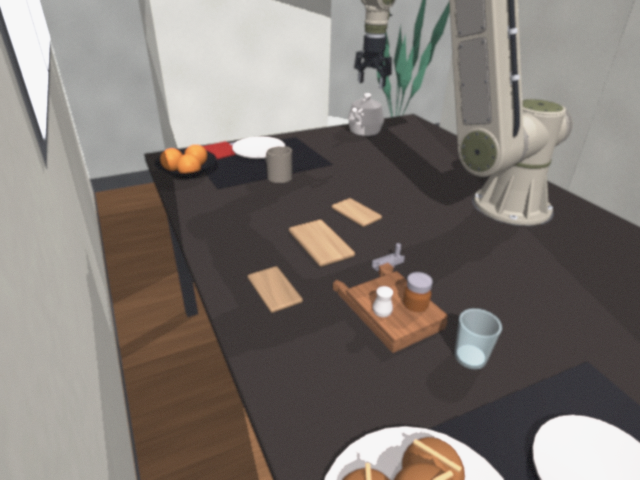

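The top view shows the largest board mid-table at about (338,236). The stand is to its left, mouth facing the board, with the bolt at (284,276). The two smaller boards at (292,175) and (373,295) are decoys. Next I'll get world coordinates.

```bash
python3 - <<'E'
from h import *
np.set_printoptions(precision=4,suppress=True)
im=viewer.read_camera("top");viewer.read_camera("scene")
print("top res mm/px",np.linalg.norm(onz("top",(321,240),0)-onz("top",(320,240),0))*1e3)
def rect(l,cam,z,near):
    r=min(models.silhouettes(l,cam),key=lambda r:np.hypot(*(np.array(r["location"])-near)))
    c=max(cv2.findContours(r["region"].astype(np.uint8),0,1)[0],key=cv2.contourArea)[:,0]
    P=np.array([onz(cam,p,z)[:2] for p in c.astype(float)])
    q=cv2.minAreaRect((P*1e3).astype(np.float32));return q
print("board top",rect("board","top",.014,(338,236)),"scene",rect("board","scene",.014,(324,240)))
print("stand",rect("stand","top",.036,(236,247)))
for l,z,n in (("mug",.05,(492,251)),("tumbler",.045,(163,272)),("jam_jar",.1,(213,257)),("salt",.096,(220,230)),("bolt",.02,(284,276))):
    print(l,rect(l,"top",z,n))
# boards' height by two views: location
print(tri((324,241),(338,236.5)))
E
python3 - <<'E'
import cv2
im=cv2.imread('pics/top0.png')[205:305,180:300];cv2.imwrite('pics/c1.png',cv2.resize(im,None,fx=5,fy=5,interpolation=cv2.INTER_CUBIC))
im=cv2.imread('pics/scene0.png')[225:375,320:480];cv2.imwrite('pics/c2.png',cv2.resize(im,None,fx=4,fy=4,interpolation=cv2.INTER_CUBIC))
E
```

```text
top res mm/px 2.803192208966078
board top ((620.9911499023438, -55.52704620361328), (101.37279510498047, 177.0382537841797), 0.8437745571136475) scene ((623.9263916015625, -44.943763732910156), (103.88721466064453, 189.38394165039062), 2.250061273574829)
stand ((566.3424682617188, 208.44390869140625), (201.16639709472656, 250.02743530273438), 3.1315343379974365)
mug ((574.3168334960938, -476.13824462890625), (123.98925018310547, 79.11532592773438), 89.21266174316406)
tumbler ((529.1109008789062, 419.0843505859375), (78.97610473632812, 78.95553588867188), 44.85981369018555)
jam_jar ((564.2468872070312, 269.08428955078125), (57.57137680053711, 52.29362869262695), 89.24154663085938)
salt ((634.0108032226562, 256.82427978515625), (36.96215057373047, 34.36024856567383), 89.27789306640625)
bolt ((506.45684814453125, 93.18614959716797), (63.60173797607422, 15.841277122497559), 5.265557289123535)
(array([ 0.6154, -0.0537,  0.0059]), np.float64(0.014450674155216791))
```

View pics/c1.png

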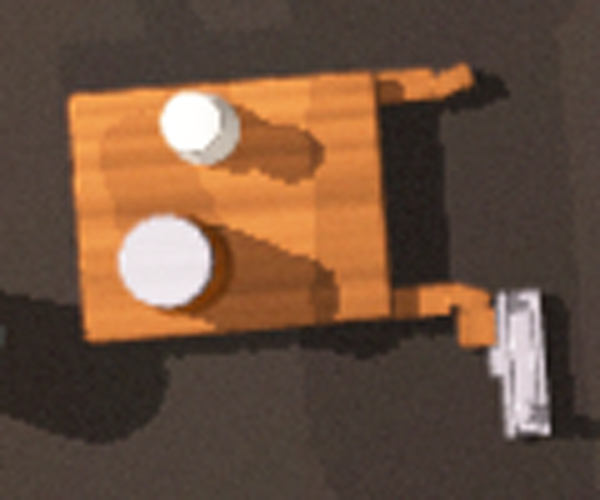

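View pics/c2.png

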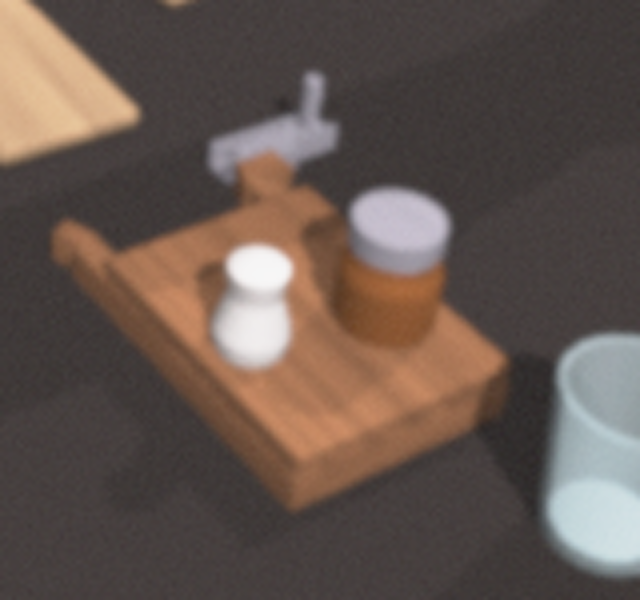

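The crops show the shelf-top corners (c1 px (70,95), (377,72), (392,317), (85,342)), the cheek tips, and the bolt drawn back with its pin at the robot-side end. I'll fit the stand pose and plan the first move.

```bash
cat >> h.py <<'E'
def rows(p,yaw,v=0.05):
    "rows from present pose to TCP p pointing down, tool x axis at yaw (mod pi allowed by caller)"
    from scipy.spatial.transform import Rotation as R
    s=env.get_state();q=s["orientation"];A=R.from_quat([q[1],q[2],q[3],q[0]])
    T=R.from_euler('z',yaw)*R.from_euler('x',np.pi)
    d=A.inv().apply(np.array(p)-s["tcp_pos"]);w=(A.inv()*T).as_rotvec()
    return "shift mm",np.round(d*1e3,1),"share",np.round(d/.12,4),"turn deg",np.round(np.degrees(w),2),"share",np.round(w/np.pi,4)
E
python3 - <<'E'
from h import *
np.set_printoptions(precision=4,suppress=True)
f=lambda a:((np.array(a,float)+.5)/5-.5)+[180,205]
W=np.array([onz("top",f(p),.036)[:2] for p in [(70,95),(377,72),(392,317),(85,342)]])
S=np.array([[.218,-.068],[.05,-.068],[.05,.068],[.218,.068]])
a,b=S-S.mean(0),W-W.mean(0)
th=np.arctan2((a[:,0]*b[:,1]-a[:,1]*b[:,0]).sum(),(a*b).sum())
R=np.array([[np.cos(th),-np.sin(th)],[np.sin(th),np.cos(th)]])
o=W.mean(0)-R@S.mean(0);print("stand",o,np.degrees(th),"resid mm",1e3*(W-(S@R.T+o)))
w=lambda x,y:o+R@[x,y]
print("pin",w(-.0175,.125),"shelf edge",w(.05,0))
for nm,xyz in (("pin",(*w(-.0175,.125),.049)),("edge",(*w(.05,0),.036)),("tipL",(*w(0,-.064),.02)),("guide",(*w(-.0175,.0985),.016))):
    for c in("top","scene"): print(nm,c,proj(c,xyz))
g=lambda p:((np.array(p,float)+.5)/4-.5)+[320,225]
print("pin scene meas",g((314,76)),"edge",g(((110+310)/2,(258+190)/2)))
b=np.array([.621,-.0555]);print("board in stand",R.T@(b-o))
E
```

```text
stand [0.6061 0.117 ] 93.64345625564025 resid mm [[-0.4497 -0.1314]
 [-0.5476 -0.2719]
 [ 0.7929  0.7397]
 [ 0.2044 -0.3364]]
pin [0.4825 0.0915] shelf edge [0.6029 0.1668]
pin top [284.2745 287.3289]
pin scene [397.1702 243.582 ]
edge top [256.5804 243.4533]
edge scene [370.5034 278.3464]
tipL top [273.6149 219.5286]
tipL scene [333.8877 280.1393]
guide top [284.2061 277.6404]
guide scene [387.0139 257.6305]
pin scene meas [398.125 243.625] edge [372.125 280.625]
board in stand [-0.173  -0.0039]
```

Run:
```python
from h import *
print(rows([.6252,-.1824,.13],np.radians(93.64)))
```

```text
('shift mm', array([ 527.9, -193.7,  112.3]), 'share', array([ 4.3993, -1.6138,  0.9358]), 'turn deg', array([  0.  ,   0.  , -74.06]), 'share', array([ 0.    ,  0.    , -0.4114]))
```

Call:
drive_tool(series=[[[0.3666, -0.1345, 0.078, 0, 0, 0], [0.3666, -0.1345, 0.078, 0, 0, 0], [0.3666, -0.1345, 0.078, 0, 0, 0], [0.3666, -0.1345, 0.078, 0, 0, 0], [0.3666, -0.1345, 0.078, 0, 0, 0], [0.3666, -0.1345, 0.078, 0, 0, 0], [0.3666, -0.1345, 0.078, 0, 0, 0], [0.3666, -0.1345, 0.078, 0, 0, 0], [0.3666, -0.1345, 0.078, 0, 0, 0], [0.3666, -0.1345, 0.078, 0, 0, 0], [0.3666, -0.1345, 0.078, 0, 0, 0], [0.3666, -0.1345, 0.078, 0, 0, 0], [0, 0, 0, 0, 0, -0.0514], [0, 0, 0, 0, 0, -0.0514], [0, 0, 0, 0, 0, -0.0514], [0, 0, 0, 0, 0, -0.0514], [0, 0, 0, 0, 0, -0.0514], [0, 0, 0, 0, 0, -0.0514], [0, 0, 0, 0, 0, -0.0514], [0, 0, 0, 0, 0, -0.0514]]], jaw=0.2)

```text
clock: 4.1
tcp_pos: [0.6252, -0.1824, 0.1299]
orientation: [-0.0, 0.683, 0.731, -0.0]
wrist_force: [-0.4, -0.2, -0.4]
finger_gap: 0.0512
grip_force: 0.0
```

Run:
```python
from h import *
print(rows([.6252,-.1824,.018],np.radians(93.64)));s=env.get_state();print(s["clock"],s["tcp_pos"],s["finger_gap"],s["wrist_force"])
im=viewer.read_camera("wrist");cv2.imwrite("pics/w1.png",im[:,:,::-1])
i=viewer.camera_info("wrist");print(np.round(i["intrinsics"],1),np.round(i["T_tool_cam"],3))
```

```text
('shift mm', array([ -0. ,   0. , 111.9]), 'share', array([-0.000e+00,  1.000e-04,  9.324e-01]), 'turn deg', array([-0.  ,  0.  ,  0.26]), 'share', array([-0.    ,  0.    ,  0.0015]))
4.1 [ 0.6251974  -0.18239145  0.12989101] 0.051169507405874344 [-0.43657419 -0.17693751 -0.4153886 ]
[[371.6   0.  324.1]
 [  0.  371.6 237.4]
 [  0.    0.    1. ]] [[ 0.001 -0.947 -0.321  0.082]
 [ 1.     0.001 -0.001 -0.001]
 [ 0.001 -0.321  0.947 -0.131]
 [ 0.     0.     0.     1.   ]]
```

View pics/w1.png

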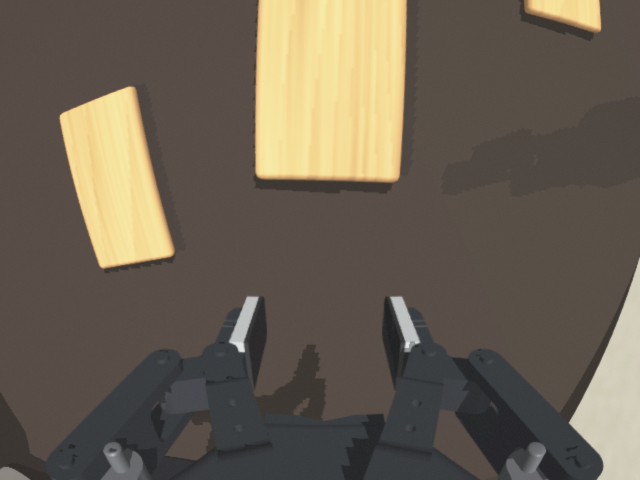

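The board's trailing end is at row ~180, columns 256–400, slightly right of the fingers' midline. I'll turn that into stand coordinates.

```bash
cat >> h.py <<'E'
from scipy.spatial.transform import Rotation as Rot
O=np.array([.6061,.1170]);TH=np.radians(93.64);RS=np.array([[np.cos(TH),-np.sin(TH)],[np.sin(TH),np.cos(TH)]])
def wpix(px,z,s=None):
    s=s or env.get_state();i=viewer.camera_info("wrist");K=np.array(i["intrinsics"]);T=np.array(i["T_tool_cam"])
    u=np.array([px[0]-K[0,2],px[1]-K[1,2]]);r=np.hypot(*u);a=r/K[0,0]
    d=np.array([*(np.sin(a)*u/r),np.cos(a)]);q=s["orientation"];A=Rot.from_quat([q[1],q[2],q[3],q[0]])
    c=A.apply(T[:3,3])+s["tcp_pos"];d=A.apply(T[:3,:3]@d);return c+d*(z-c[2])/d[2]
st=lambda X:RS.T@(np.array(X)[:2]-O)
E
python3 - <<'E'
from h import *
np.set_printoptions(precision=4,suppress=True)
for p in [(255,172),(262,182),(330,182),(394,182),(400,175),(256,100),(405,100),(259,20),(407,20)]: print(p,st(wpix(p,.014))*1e3)
E
```

```text
(255, 172) [-255.929    48.9123]
(262, 182) [-262.8776   44.2658]
(330, 182) [-262.7679   -1.8954]
(394, 182) [-261.8815  -45.4973]
(400, 175) [-256.9086  -49.4197]
(256, 100) [-207.2358   47.4096]
(405, 100) [-205.8579  -50.7835]
(259, 20) [-152.0673   45.862 ]
(407, 20) [-150.2012  -51.516 ]
```

Call:
drive_tool(series=[[[0, 0, 0.3, 0, 0, 0], [0, 0, 0.3, 0, 0, 0], [0, 0, 0.2, 0, 0, 0], [0, 0, 0.1, 0, 0, 0], [0, 0, 0.045, 0, 0, 0.0015], [0, 0, 0, 0, 0, 0]]])

```text
clock: 4.9
tcp_pos: [0.6256, -0.1826, 0.0171]
orientation: [0.0, 0.686, 0.727, 0.0]
wrist_force: [1.6, 0.4, -0.1]
finger_gap: 0.0513
grip_force: 0.0
```

Call:
drive_tool(series=[[[0.1, 0, 0, 0, 0, 0], [0.06, 0, 0, 0, 0, 0], [0.06, 0, 0, 0, 0, 0], [0.06, 0, 0, 0, 0, 0], [0.06, 0, 0, 0, 0, 0], [0.06, 0, 0, 0, 0, 0], [0.06, 0, 0, 0, 0, 0], [0.06, 0, 0, 0, 0, 0]]])

```text
clock: 5.9
tcp_pos: [0.6218, -0.12, 0.0169]
orientation: [0.0, 0.686, 0.727, -0.0]
wrist_force: [-0.0, -2.8, 2.2]
finger_gap: 0.0511
grip_force: 1.5
```

```bash
cat > b.py <<'E'
from h import *
np.set_printoptions(precision=2,suppress=True)
s=env.get_state();print(s["clock"],"tcp st",st(s["tcp_pos"])*1e3,"F st",RS.T@s["wrist_force"][:2],s["wrist_force"][2])
im=viewer.read_camera("top")
c=[r for r in models.silhouettes("board","top")]
for r in c:
    P=np.array([st(onz("top",p,.014)) for p in cv2.findNonZero(r["region"].astype(np.uint8))[:,0].astype(float)])*1e3
    q=cv2.minAreaRect(P.astype(np.float32));print(round(r["score"],2),q)
E
python3 b.py
```

```text
5.9 tcp st [-237.52   -0.66] F st [-2.82  0.21] 2.2426484725491185
0.61 ((-129.05738830566406, -1.4737167358398438), (102.38408660888672, 164.85372924804688), 89.65786743164062)
0.61 ((-321.3953552246094, 161.59799194335938), (61.07285690307617, 19.991832733154297), 89.74207305908203)
```

Call:
drive_tool(series=[[[0.07, 0, 0, 0, 0, 0], [0.07, 0, 0, 0, 0, 0], [0.07, 0, 0, 0, 0, 0], [0.07, 0, 0, 0, 0, 0], [0.07, 0, 0, 0, 0, 0], [0.07, 0, 0, 0, 0, 0], [0.07, 0, 0, 0, 0, 0], [0.07, 0, 0, 0, 0, 0], [0.07, 0, 0, 0, 0, 0], [0.07, 0, 0, 0, 0, 0], [0.07, 0, 0, 0, 0, 0]]])

```text
clock: 7.38
tcp_pos: [0.616, -0.0272, 0.0164]
orientation: [-0.0, 0.686, 0.727, -0.0]
wrist_force: [-0.6, -1.3, -0.5]
finger_gap: 0.0511
grip_force: 0.6
```

```bash
python3 b.py
```

```text
7.375 tcp st [-144.51   -0.7 ] F st [-1.21  0.64] -0.4804605463035137
0.91 ((-262.68212890625, 164.02529907226562), (131.83763122558594, 80.08478546142578), 7.531203269958496)
0.75 ((-20.802947998046875, -0.7401237487792969), (136.52386474609375, 101.99044799804688), 0.0673101395368576)Traceback (most recent call last):
  File "b.py", line 7, in <module>
    P=np.array([st(onz("top",p,.014)) for p in cv2.findNonZero(r["region"].astype(np.uint8))[:,0].astype(float)])*1e3
                   ~~~^^^^^^^^^^^^^^
  File "h.py", line 7, in onz
    c,d=ray(cam,px);return c+d*(z-c[2])/d[2]
        ~~~^^^^^^^^
  File "h.py", line 4, in ray
    i=viewer.camera_info(cam);K=np.array(i["intrinsics"]);R=np.array(i["R"]);t=np.array(i["t"])
ValueError: time passes only in moves, steps and waits
```

Call:
drive_tool(series=[[[0.07, 0, 0, 0, 0, 0], [0.07, 0, 0, 0, 0, 0], [0.07, 0, 0, 0, 0, 0], [0.07, 0, 0, 0, 0, 0], [0.07, 0, 0, 0, 0, 0], [0.07, 0, 0, 0, 0, 0], [0.07, 0, 0, 0, 0, 0], [0.07, 0, 0, 0, 0, 0], [0.07, 0, 0, 0, 0, 0], [0.07, 0, 0, 0, 0, 0], [0.07, 0, 0, 0, 0, 0], [0.07, 0, 0, 0, 0, 0], [0.07, 0, 0, 0, 0, 0]]])

```text
clock: 9.1
tcp_pos: [0.6088, 0.0809, 0.0164]
orientation: [-0.0, 0.686, 0.727, -0.001]
wrist_force: [-3.2, -5.1, 2.4]
finger_gap: 0.0513
grip_force: 2.6
```

Call:
drive_tool(series=[[[0.03, 0, 0, 0, 0, 0], [0.03, 0, 0, 0, 0, 0], [0.03, 0, 0, 0, 0, 0], [0.03, 0, 0, 0, 0, 0]]])

```text
clock: 9.6
tcp_pos: [0.6079, 0.0951, 0.0164]
orientation: [-0.0, 0.686, 0.727, -0.001]
wrist_force: [-3.5, -5.5, 2.8]
finger_gap: 0.0512
grip_force: 2.7
```

Run:
```python
from h import *
s=env.get_state();print(s["clock"],"tcp st",st(s["tcp_pos"])*1e3,"F st",RS.T@s["wrist_force"][:2],s["wrist_force"][2],s["ft_torque"])
im=viewer.read_camera("wrist");cv2.imwrite("pics/w2.png",im[:,:,::-1])
```

```text
9.6 tcp st [-21.96288534  -0.4442693 ] F st [-5.25710533  3.87452097] 2.8254889757646326 [-1.16876937  0.72455262  0.22766727]
```

View pics/w2.png

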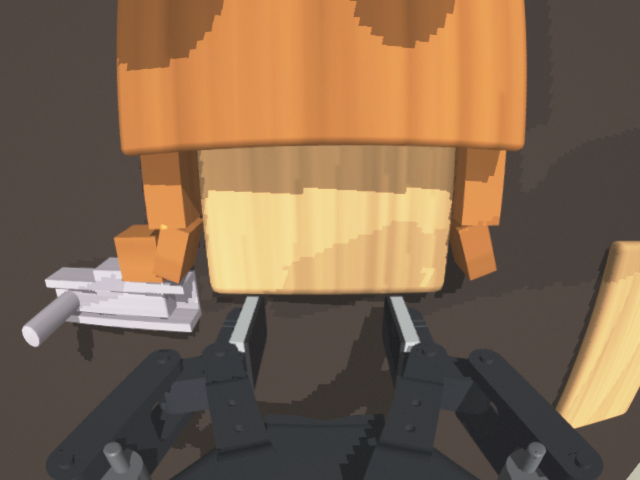

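The board is in the slot and straight, with its trailing end at row ~290 a little before the cheek ends. Sliding friction is steady at ~5 N. I'll continue in small steps.

Call:
drive_tool(series=[[[0.015, 0, 0, 0, 0, 0], [0.015, 0, 0, 0, 0, 0], [0.015, 0, 0, 0, 0, 0]]])

```text
clock: 10.02
tcp_pos: [0.6077, 0.1006, 0.0164]
orientation: [-0.0, 0.686, 0.727, -0.001]
wrist_force: [-3.2, -4.9, 2.1]
finger_gap: 0.0513
grip_force: 2.5
```

Call:
drive_tool(series=[[[0.015, 0, 0, 0, 0, 0], [0.015, 0, 0, 0, 0, 0]]])

```text
clock: 10.28
tcp_pos: [0.6075, 0.1042, 0.0164]
orientation: [-0.0, 0.686, 0.727, -0.001]
wrist_force: [-2.8, -5.3, 2.6]
finger_gap: 0.0512
grip_force: 2.5
```

Call:
drive_tool(series=[[[0.01, 0, 0, 0, 0, 0], [0.01, 0, 0, 0, 0, 0]]])

```text
clock: 10.52
tcp_pos: [0.6074, 0.1065, 0.0164]
orientation: [-0.0, 0.686, 0.727, -0.001]
wrist_force: [-3.7, -4.5, 2.5]
finger_gap: 0.051
grip_force: 2.5
```

Call:
drive_tool(series=[[[0.01, 0, 0, 0, 0, 0], [0.01, 0, 0, 0, 0, 0], [0.01, 0, 0, 0, 0, 0]]])

```text
clock: 10.9
tcp_pos: [0.6071, 0.1101, 0.0163]
orientation: [-0.0, 0.686, 0.727, -0.001]
wrist_force: [-2.7, -4.8, 2.9]
finger_gap: 0.0514
grip_force: 2.6
```

Call:
drive_tool(series=[[[0.01, 0, 0, 0, 0, 0], [0.01, 0, 0, 0, 0, 0]]])

```text
clock: 11.15
tcp_pos: [0.6069, 0.1125, 0.0164]
orientation: [-0.0, 0.686, 0.727, -0.001]
wrist_force: [-3.4, -5.6, 2.2]
finger_gap: 0.0513
grip_force: 2.6
```

Call:
drive_tool(series=[[[0.01, 0, 0, 0, 0, 0], [0.01, 0, 0, 0, 0, 0]]])

```text
clock: 11.4
tcp_pos: [0.6068, 0.1149, 0.0164]
orientation: [-0.0, 0.686, 0.727, -0.001]
wrist_force: [-2.5, -5.8, 2.8]
finger_gap: 0.0513
grip_force: 2.6
```

Call:
drive_tool(series=[[[0.01, 0, 0, 0, 0, 0], [0.01, 0, 0, 0, 0, 0]]])

```text
clock: 11.65
tcp_pos: [0.6066, 0.1172, 0.0164]
orientation: [-0.0, 0.686, 0.727, -0.001]
wrist_force: [-2.9, -6.0, 1.9]
finger_gap: 0.0516
grip_force: 2.8
```

Call:
drive_tool(series=[[[0.01, 0, 0, 0, 0, 0], [0.01, 0, 0, 0, 0, 0]]])

```text
clock: 11.9
tcp_pos: [0.6068, 0.1201, 0.0164]
orientation: [-0.0, 0.686, 0.727, -0.001]
wrist_force: [-1.0, -2.5, 1.5]
finger_gap: 0.051
grip_force: 1.4
```

Call:
drive_tool(series=[[[0.01, 0, 0, 0, 0, 0], [0.01, 0, 0, 0, 0, 0]]])

```text
clock: 12.15
tcp_pos: [0.607, 0.1224, 0.0164]
orientation: [-0.0, 0.686, 0.727, -0.001]
wrist_force: [-2.7, -4.5, 0.5]
finger_gap: 0.0514
grip_force: 2.2
```

Call:
drive_tool(series=[[[0.01, 0, 0, 0, 0, 0], [0.01, 0, 0, 0, 0, 0]]])

```text
clock: 12.4
tcp_pos: [0.6068, 0.1247, 0.0164]
orientation: [-0.0, 0.686, 0.727, -0.001]
wrist_force: [-3.3, -5.7, 1.5]
finger_gap: 0.0511
grip_force: 2.2
```

Call:
drive_tool(series=[[[0.01, 0, 0, 0, 0, 0], [0.01, 0, 0, 0, 0, 0]]])

```text
clock: 12.65
tcp_pos: [0.6067, 0.1271, 0.0164]
orientation: [-0.0, 0.686, 0.727, -0.001]
wrist_force: [-3.4, -4.8, 1.9]
finger_gap: 0.0512
grip_force: 2.3
```

Call:
drive_tool(series=[[[0.01, 0, 0, 0, 0, 0]]])

```text
clock: 12.78
tcp_pos: [0.6066, 0.1283, 0.0164]
orientation: [-0.0, 0.686, 0.727, -0.001]
wrist_force: [-2.8, -4.5, 1.8]
finger_gap: 0.0517
grip_force: 2.3
```

Call:
drive_tool(series=[[[0.01, 0, 0, 0, 0, 0]]])

```text
clock: 12.9
tcp_pos: [0.6066, 0.1288, 0.0164]
orientation: [0.001, 0.686, 0.727, -0.001]
wrist_force: [-2.6, -9.6, 2.0]
finger_gap: 0.051
grip_force: 4.4
```

Call:
drive_tool(series=[[[0.01, 0, 0, 0, 0, 0]]])

```text
clock: 13.02
tcp_pos: [0.6065, 0.1289, 0.0164]
orientation: [0.001, 0.687, 0.727, -0.002]
wrist_force: [-2.3, -12.4, 1.5]
finger_gap: 0.0513
grip_force: 6.1
```

Run:
```python
from h import *
s=env.get_state();print(s["clock"],"tcp st",st(s["tcp_pos"])*1e3,"F st",RS.T@s["wrist_force"][:2],s["wrist_force"][2],s["ft_torque"])
im=viewer.read_camera("wrist");cv2.imwrite("pics/w3.png",im[:,:,::-1])
```

```text
13.025 tcp st [11.82599492 -1.1682559 ] F st [-12.26777641   3.08326191] 1.5317381908866419 [-2.51508092  0.58720366  0.37697118]
```

View pics/w3.png

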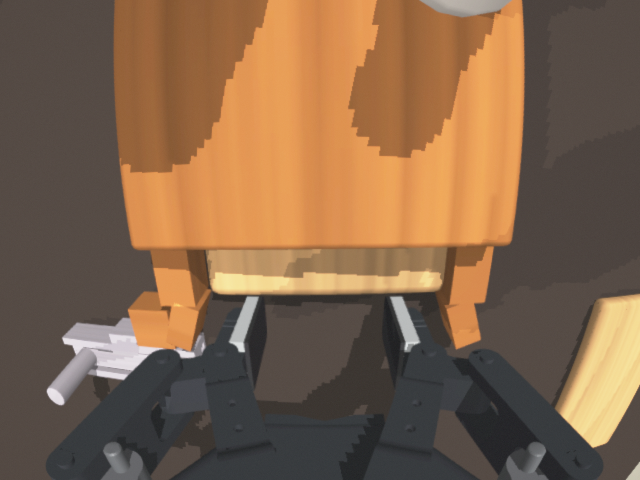

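Contact is clear: 12.4 N and no further motion. The board's trailing end at row ~290 is inside the mouth and square. Backing off and lifting.

Call:
drive_tool(series=[[[-0.06, 0, 0, 0, 0, 0], [-0.06, 0, 0, 0, 0, 0], [0, 0, -0.2, 0, 0, 0], [0, 0, -0.3, 0, 0, 0], [0, 0, -0.3, 0, 0, 0], [0, 0, 0, 0, 0, 0]]])

```text
clock: 13.82
tcp_pos: [0.6108, 0.117, 0.1164]
orientation: [0.002, 0.686, 0.727, 0.003]
wrist_force: [0.3, 0.0, -1.3]
finger_gap: 0.0513
grip_force: 0.0
```

```bash
python3 - <<'E'
from h import *
np.set_printoptions(precision=4,suppress=True)
p=O+RS@[-.0175,.125]
print(rows([*p,.112],TH))
viewer.read_camera("wrist")
E
python3 - <<'E'
from h import *
im=viewer.read_camera("wrist");cv2.imwrite("pics/w4.png",im[:,:,::-1]);s=env.get_state();print(s["wrist_force"])
# predicted pin top pixel
i=viewer.camera_info("wrist");T=np.array(i["T_tool_cam"]);K=np.array(i["intrinsics"])
q=s["orientation"];A=Rot.from_quat([q[1],q[2],q[3],q[0]])
for n,x,y,z in(("pintop",-.0175,.125,.049),("shelfR",.05,-.068,.036),("shelfL",.05,.068,.036),("cheekR",0,-.06,.02)):
    X=np.array([*(O+RS@[x,y]),z]);c=T[:3,:3].T@(A.inv().apply(X-s["tcp_pos"])-T[:3,3])
    a=np.arctan2(np.hypot(c[0],c[1]),c[2]);u=c[:2]/np.hypot(c[0],c[1]);print(n,K[:2,2]+K[0,0]*a*u)
E
```

```text
('shift mm', array([ -17.9, -129.6,    3.3]), 'share', array([-0.1491, -1.0802,  0.0276]), 'turn deg', array([ 0.45, -0.05, -0.3 ]), 'share', array([ 0.0025, -0.0003, -0.0017]))
[-0.78315761 -0.3447005  -0.8745164 ]
pintop [130.01757089 286.06739181]
shelfR [439.67663601 172.88215525]
shelfL [206.11597613 174.07112565]
cheekR [415.02885948 244.65697928]
```

View pics/w4.png

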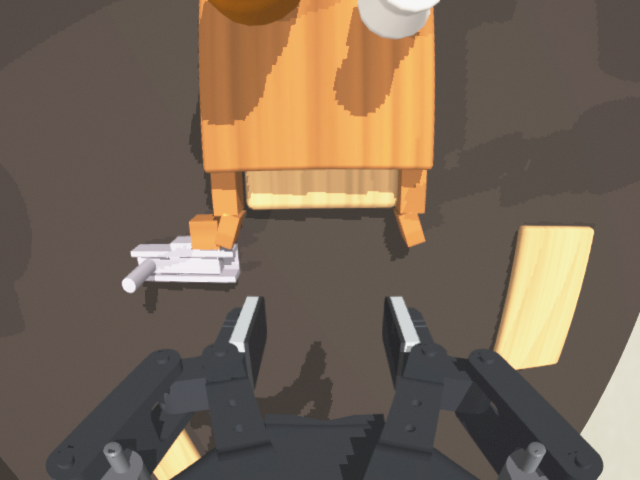

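The predicted pin top (130,286) matches the picture (129,284), and the board is still home. Moving over the pin, then down around it.

Call:
drive_tool(series=[[[-0.0497, -0.36, 0.009, 0.0025, 0, -0.0017], [-0.0497, -0.36, 0.009, 0, 0, 0], [-0.0497, -0.36, 0.009, 0, 0, 0], [0, 0, 0, 0, 0, 0], [0, 0, 0, 0, 0, 0], [0, 0, 0.2, 0, 0, 0], [0, 0, 0.2, 0, 0, 0], [0, 0, 0.15, 0, 0, 0], [0, 0, 0.07, 0, 0, 0], [0, 0, 0, 0, 0, 0]]])

```text
clock: 15.18
tcp_pos: [0.4793, 0.0907, 0.035]
orientation: [-0.003, 0.684, 0.729, -0.003]
wrist_force: [0.2, -0.4, 0.4]
finger_gap: 0.0512
grip_force: 0.0
```

Run:
```python
from h import *
s=env.get_state();print(s["clock"],"tcp st",st(s["tcp_pos"])*1e3,s["tcp_pos"][2],s["wrist_force"])
```

```text
15.175 tcp st [-18.20238016 128.21782839] 0.034999646345986915 [ 0.18611345 -0.35466002  0.35369765]
```

Call:
drive_tool(series=[[[0, 0.07, 0, 0, 0, 0], [0, 0.07, 0, 0, 0, 0], [0, 0.05, 0, 0, 0, 0], [0, 0.05, 0, 0, 0, 0], [0, 0.05, 0, 0, 0, 0], [0, 0.05, 0, 0, 0, 0], [0, 0.05, 0, 0, 0, 0], [0, 0.05, 0, 0, 0, 0], [0, 0.05, 0, 0, 0, 0], [0, 0.05, 0, 0, 0, 0]]])

```text
clock: 16.42
tcp_pos: [0.544, 0.0948, 0.035]
orientation: [-0.003, 0.684, 0.729, -0.003]
wrist_force: [-1.3, 0.4, 2.1]
finger_gap: 0.0512
grip_force: 1.4
```

Call:
drive_tool(series=[[[0, 0.02, 0, 0, 0, 0], [0, 0.02, 0, 0, 0, 0], [0, 0.02, 0, 0, 0, 0]]])

```text
clock: 16.8
tcp_pos: [0.5508, 0.0953, 0.035]
orientation: [-0.003, 0.684, 0.729, -0.003]
wrist_force: [-3.0, 0.1, 1.7]
finger_gap: 0.0513
grip_force: 1.3
```

Call:
drive_tool(series=[[[0, 0.01, 0, 0, 0, 0], [0, 0.01, 0, 0, 0, 0]]])

```text
clock: 17.05
tcp_pos: [0.5531, 0.0954, 0.035]
orientation: [-0.003, 0.684, 0.729, -0.003]
wrist_force: [-4.2, 1.3, 1.4]
finger_gap: 0.0514
grip_force: 2.4
```

Call:
drive_tool(series=[[[0, 0.01, 0, 0, 0, 0]]])

```text
clock: 17.18
tcp_pos: [0.5532, 0.0954, 0.0348]
orientation: [-0.004, 0.684, 0.729, -0.004]
wrist_force: [-6.9, 0.6, 4.7]
finger_gap: 0.0513
grip_force: 3.5
```

Stopped moving while the force rises, so this is the end stop. One more small step will confirm.

Call:
drive_tool(series=[[[0, 0.01, 0, 0, 0, 0], [0, 0, 0, 0, 0, 0]]])

```text
clock: 17.42
tcp_pos: [0.5532, 0.0955, 0.0348]
orientation: [-0.004, 0.684, 0.729, -0.004]
wrist_force: [-9.0, 1.2, 5.8]
finger_gap: 0.0514
grip_force: 4.1
```

Call:
drive_tool(series=[[[0, -0.08, 0, 0, 0, 0], [0, -0.04, 0, 0, 0, 0], [0, 0, 0, 0, 0, 0], [0, 0, -0.2, 0, 0, 0], [0, 0, -0.3, 0, 0, 0], [0, 0, -0.3, 0, 0, 0], [-0.4, 0, -0.2, 0, 0, 0], [-0.4, 0, 0, 0, 0, 0], [0, 0, 0, 0, 0, 0], [0, 0, 0, 0, 0, 0]]])

```text
clock: 18.68
tcp_pos: [0.5483, -0.0012, 0.155]
orientation: [-0.003, 0.685, 0.729, -0.003]
wrist_force: [-0.1, 0.1, 0.5]
finger_gap: 0.0512
grip_force: 0.0
```

Run:
```python
from h import *
s=env.get_state();print(s["clock"],s["tcp_pos"],s["wrist_force"])
im=viewer.read_camera("wrist");cv2.imwrite("pics/w5.png",im[:,:,::-1])
```

```text
18.675 [ 0.54830682 -0.00122692  0.15497087] [-0.11290282  0.05940803  0.5041919 ]
```

View pics/w5.png

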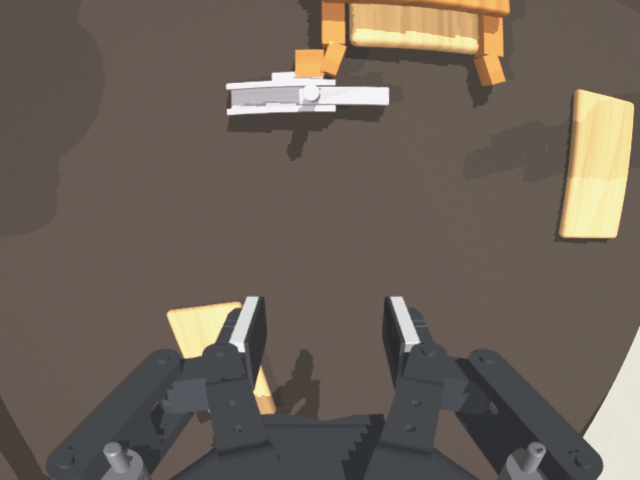

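The bolt lies across the mouth (tip at (388,96)) and the pin is at its end. The board (trailing end at row ~45) is home behind it, and the robot is clear.

```bash
python3 -c "
from workcell import order;print(order.hand_in())"
```

```text
the job is handed in; nothing more can be done
None
```

I pushed the largest board into the slot until it stopped against the hidden stop at about 12 N, slid the bolt to its end stop across the mouth, and handed the job in at about 19 s without going near the mug, tumbler, jam jar or salt cellar.

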